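Load the dry-block heater

ROBOT

A 6-joint arm with a two-finger parallel gripper is mounted at the origin on a cart in front of the work surface, level with it; the furniture and walls round the work are solid. World frame = base frame: x ahead of the robot, y to its left, z up, the work surface at z = 0. Lengths are in m, angles in degrees, forces in N, time in s.
With the tool pointing down it reaches from about 0.35 to 0.975 m from the base axis. Payload 17.4 kg.
Tool frame: the origin (TCP) lies at the very end of the fingers, on their centre line; the grasp point (between the pads) lies 19 mm behind it (tcp_to_grasp is the z of the grasp point in the tool frame, in m); z points along the fingers, x is the direction in which the jaws open and shut, and the axes are right-handed (so a half turn about z gives the same grasp; the last joint's range is limited). The gripper opens to 85 mm and grips with 20 to 120 N. Pads are 22 mm wide; open, the fingers measure 114 mm over their backs; the gripper's body (76 mm by 85 mm) begins 54 mm behind the grasp point. The pads swing forward as they close: fully open they stand 13 mm farther back than shut.
Start: joints at [61.089, 6.646, 82.598, -0, 90.757, -2.166], TCP at [0.304, 0.603, 0.231] pointing down, gripper open.
Joint ranges: [-162.19, 162.19], [-47.58, 125.68], [4.15, 143.07], [-65.23, 245.23], [0.69, 171.88], [-170.13, 170.13]. Speed limits (degrees/s): [108.29, 108.29, 127.2, 180, 180, 180].

INTERFACE

Orientations are given as a 3x3 rotation matrix whose columns are the frame's x, y, z axes.
In Python, from workcell import * gives the robot as it stands. The module is installed in compiled form; this text tells all that it offers.
- The arm moves only by the shell command python3 -m inch 'ROWS' [OPENING] [FORCE]. ROWS is a JSON object of lists of equal length, an entry for each row: "travel": the shift along the tool's x, y, z in mm, a list of three; "twist": the turn about the tool's z in degrees. In form: {"travel": [[dx, dy, dz], ...], "twist": [twist, ...]}. A call has 1 to 12 rows; each row shifts and turns the commanded pose from where the row before left it, along the tool's axes as they then stand; what a row does not reach is not made up. A row lasts 1/8 s, in which the tool goes at most 62.5 mm and 10.7 degrees, less where a joint would pass 70% of its speed; a pose out of reach is approached as far as the arm can. A call is refused whole if a number of a shift passes 62.5 or a number of a turn 10.7, either way. A call with a gripper value outside its range is refused whole. OPENING is the opening, from 0 (shut) to 1 (fully open), set as the call begins (- or left out, the last holds). The fingers move at their own pace and stop on an object; FORCE is the grip in N (left out, the last holds). Time passes only in rows, so rows that do not move let the fingers close. It gives the time, the measured TCP pose, the force and the opening at its end, in the units of the state.
- observe(): the state, without advancing time (a new reading comes with each control period).
- read_camera(name): name is "scene" or "top" or "wrist"; returns a dict with "frame" (384x512x3 uint8, red, green, blue), "depth" (384x512 float32, m along the optical axis (not along the pixel's ray), 0 where there is no reading), "vfov" (degrees; the focal length in pixels is half the picture's height over the tangent of half this angle, whatever the lens; pixels are square), "cx", "cy" (the principal point, pixels), "k1" (the pictures are not rectified: a ray, as slopes to the right and down, at radius r is drawn at 1 + k1 r^2 times it, then the intrinsics apply), "world_from_camera" (4x4, takes a point from camera to world coordinates); the wrist camera has in their place "hand_eye" (4x4, takes a point from camera to tool coordinates, whose origin is the TCP and whose axes are the tool frame's). Camera axes: x right, y up, looking along -z (the intrinsics and any distortion apply to the point x, -y, -z); pixel columns grow to the right and rows downward; lengths in m; the calibration is good to about 2 mm. A picture is of the moment at which its call begins: read the wrist's pose just before it.
- finish_job(): hands the job in, once; it reports no verdict.
The state is a dict: "clock": time; "joint_pos": joint angles; "joint_velocities": joint speeds; "tau": joint torques, N m; "tool_pos": TCP position; "tcp_rot": TCP orientation; "force": force on the tool from outside, world axes, zero at the start; "torque": the same for the moment, N m; "gripper_width": finger opening in m.
Only numpy, scipy, OpenCV 4.12 (cv2) and the standard library are available. Lean on these libraries where they do the work, as an engineer would, in place of code of your own. Each camera call takes 0.05 s, during which the arm holds its last target. There are 200 camera calls.

TASK

The samples have to warm up before they are measured: stand the vial, the cuvette, the stoppered flask and the square bottle each in the aluminium block of the heater whose well is made for it, upright and right down on the floor of the well, and let go. They are filled, so keep them upright and set them down rather than dropping them, and leave the empty glass beaker standing where it is.

Things in the scene. Friction and masses are not known exactly. Their poses are not given: they have to be found in the camera images.
- vial_center (a point): clear round glass vial with a black screw cap, 27 mm diameter, 68 mm tall, about 28 g, standing upright loose on the worktop; the point is on its axis, half-way up (34 mm above its base), z up
- cuvette_center (a point): clear square cuvette with a white stopper, 12 x 13 mm and 51 mm tall, about 12 g, standing upright loose on the worktop; the point is on its axis, half-way up (25.5 mm above its base), z up, x and y square to its sides
- flask_center (a point): clear volumetric flask: bulb 62 mm across up to 42 mm above its base, then a narrow neck with a glass stopper, 17 mm diameter, up to 138 mm; about 75 g, standing upright loose on the worktop; the point is on its axis, half-way up (69 mm above its base, in the lower neck), z up; take it by the neck
- bottle_center (a point): white square plastic bottle with a white round cap, body 54 x 54 mm up to 85 mm, cap 35 mm diameter up to 103 mm; about 120 g, standing upright loose on the worktop; the point is on its axis, half-way up (51.5 mm above its base), z up, x and y square to its sides; take it by the body across two flat sides
- vial_block_well (a point): aluminium block in one of the heater's four bays (which bay differs from start to start), 92 mm square foot, round boss 60 mm across with a round well of 32 mm diameter for the vial; the point is the middle of the well's floor, 62 mm above the worktop, z up, x and y along the block's sides; the well is 22 mm deep, so its mouth is 84 mm above the worktop, and widens in its top 5 mm by a 45-degree chamfer, 5 mm to each side
- cuvette_block_well (a point): aluminium block in one of the heater's four bays (which bay differs from start to start), 92 mm square foot, small square boss 46 mm wide with a square well 17.5 mm wide for the cuvette; the point is the middle of the well's floor, 62 mm above the worktop, z up, x and y along the block's sides; the well is 22 mm deep, so its mouth is 84 mm above the worktop, and widens in its top 5 mm by a 45-degree chamfer, 5 mm to each side
- flask_block_well (a point): aluminium block in one of the heater's four bays (which bay differs from start to start), 92 mm square foot, large round boss 91 mm across with a round well of 67 mm diameter for the flask's bulb; the point is the middle of the well's floor, 62 mm above the worktop, z up, x and y along the block's sides; the well is 22 mm deep, so its mouth is 84 mm above the worktop, and widens in its top 5 mm by a 45-degree chamfer, 5 mm to each side
- bottle_block_well (a point): aluminium block in one of the heater's four bays (which bay differs from start to start), 92 mm square foot, square boss 92 mm wide with a square well 61 mm wide for the bottle, whose sides must be turned parallel to the well's; the point is the middle of the well's floor, 62 mm above the worktop, z up, x and y along the block's sides; the well is 22 mm deep, so its mouth is 84 mm above the worktop, and widens in its top 5 mm by a 45-degree chamfer, 5 mm to each side
- heater: white and grey dry-block heater, fixed: a 210 x 210 mm casing, its rim 66 mm above the worktop, with four square bays two by two at 95 mm pitch holding the four blocks; a sloping control panel reaches 45 mm farther out at its -x side; the origin is on the worktop under the middle of the four blocks, z up, x and y along its sides
- beaker: empty glass beaker, 55 mm diameter, 71 mm tall, loose on the worktop behind the vessels; the origin is the centre of its underside

How it is judged (in metres and radians):
At the end, for the whole second after the job is handed in: Each of the four vessels stands in its own block: its axis within 8 mm of the well's, its base within 5 mm of the well's floor, leaning less than 0.2 rad, at rest and untouched by the gripper (horizontal distance between vial_center and vial_block_well below 0.008 m and z of vial_center in the frame of vial_block_well between 0.028 and 0.039 m and angle between each of vial_center, cuvette_center, flask_center, bottle_center's own z axis and vertical below 0.2 rad and linear speed of each of vial, cuvette, flask, bottle below 0.02 m/s and contact force between each of vial, cuvette, flask, bottle and the fingers below 0.1 N and horizontal distance between cuvette_center and cuvette_block_well below 0.008 m and z of cuvette_center in the frame of cuvette_block_well between 0.0195 and 0.0305 m and horizontal distance between flask_center and flask_block_well below 0.008 m and z of flask_center in the frame of flask_block_well between 0.063 and 0.074 m and horizontal distance between bottle_center and bottle_block_well below 0.008 m and z of bottle_center in the frame of bottle_block_well between 0.0455 and 0.0565 m).
It fails at once if a filled vessel is tipped more than 30 degrees (angle between any of vial_center, cuvette_center, flask_center, bottle_center's own z axis and vertical above 0.52 rad).
It fails at once if a vessel is dropped (falls freely more than about 25 mm) ((linear speed of vial above 0.7 m/s and contact force between vial and the fingers below 0.01 N) or (linear speed of cuvette above 0.7 m/s and contact force between cuvette and the fingers below 0.01 N) or (linear speed of flask above 0.7 m/s and contact force between flask and the fingers below 0.01 N) or (linear speed of bottle above 0.7 m/s and contact force between bottle and the fingers below 0.01 N)).
It fails at once if the glass beaker is pushed more than 30 mm or tipped (distance of beaker from where it was at the start of the episode above 0.03 m or angle between beaker's own z axis and vertical above 0.4 rad).
It also fails if it takes over 102 s, if anything falls off the work surface, if the arm or the gripper's body presses on something with over 40 N, if the wrist force passes 120 N, or if a joint passes its speed limit or range.

## Working session

There is one attempt and no reset: what is moved stays moved. The work goes in short steps, Python scripts to look and compute and a shell command to move; the robot and the scene stay as the last step left them, time stands still between calls to the robot, and variables do not carry over. Pictures are saved under pics/ and viewed, about 12 in all and at most 16, crops included, and the job is handed in when it is done.

```bash
mkdir -p pics
cat > h.py <<'E'
from workcell import *
import numpy as np, cv2, pickle
def snap(n,f):
    s=observe(); c=read_camera(n)
    c['tool']=(np.array(s['tool_pos']),np.array(s['tcp_rot']))
    pickle.dump(c,open(f'pics/{f}.pkl','wb')); cv2.imwrite(f'pics/{f}.png',c['frame'][:,:,::-1]); return c
def load(f): return pickle.load(open(f'pics/{f}.pkl','rb'))
def M(c):
    if 'world_from_camera' in c: return np.array(c['world_from_camera'])
    T=np.eye(4); T[:3,3],T[:3,:3]=c['tool']; return T@np.array(c['hand_eye'])
def ray(c,u,v):
    f=192/np.tan(np.radians(c['vfov'])/2); x=(u-c['cx'])/f; y=(v-c['cy'])/f
    r=np.hypot(x,y); q=r
    for _ in range(20): q=r/(1+c['k1']*q*q)
    k=q/r if r>0 else 1
    T=M(c); return T[:3,3],T[:3,:3]@np.array([x*k,-y*k,-1.])
def atz(c,u,v,z):
    o,d=ray(c,u,v); return o+d*(z-o[2])/d[2]
def pd(c,u,v):
    o,d=ray(c,u,v); return o+d*c['depth'][int(round(v)),int(round(u))]
def proj(c,p):
    T=M(c); q=T[:3,:3].T@(np.array(p)-T[:3,3]); x,y=q[0]/-q[2],-q[1]/-q[2]
    f=192/np.tan(np.radians(c['vfov'])/2); k=1+c['k1']*(x*x+y*y); return np.array([c['cx']+f*x*k,c['cy']+f*y*k])
E
python3 - <<'E'
from h import *
s=observe(); print(s['clock'],s['tool_pos'],s['tcp_rot'],s['gripper_width'])
for n in ['top','scene']:
    c=snap(n,n+'0'); print(n,c['vfov'],c['k1'],M(c)[:3,3])
E
```

```text
0.0 [0.30368881 0.60262342 0.23059682] [[ 4.50050760e-01  8.93002816e-01 -5.33390998e-04]
 [ 8.93002325e-01 -4.50051073e-01 -9.38242935e-04]
 [-1.07790677e-03 -5.40624549e-05 -9.99999418e-01]] 0.08540317575070366
top 43.669195978505954 -0.11222082868587362 [ 0.47475488 -0.03970877  1.28416022]
scene 55.58847095552294 0.027083964232741498 [ 0.11772873 -0.53279078  0.66827758]
```

View pics/top0.png

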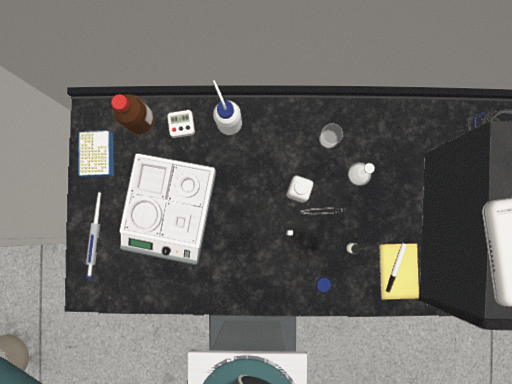

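View pics/scene0.png

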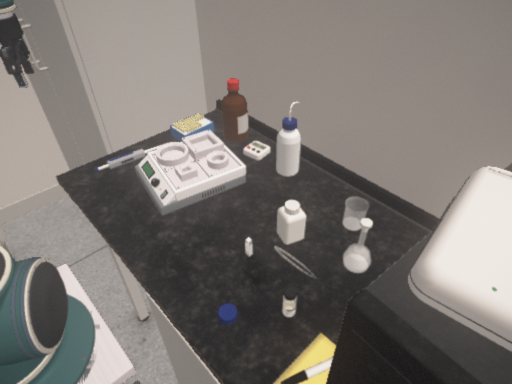

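The top view shows the heater at (168,208) and the beaker at (331,135). The vessels are the bottle (300,188), flask (360,173), cuvette (290,233) and vial (351,248). I'll enlarge the heater and the vessels.

Run:
```python
from h import *
c=load('top0'); im=c['frame'][:,:,::-1]
a=cv2.resize(im[145:270,110:225],None,fx=5,fy=5,interpolation=cv2.INTER_CUBIC); cv2.imwrite('pics/ha.png',a)
b=cv2.resize(im[115:265,275:385],None,fx=4,fy=4,interpolation=cv2.INTER_CUBIC); 
b=cv2.resize(im[115:265,270:400],None,fx=4,fy=4,interpolation=cv2.INTER_CUBIC); cv2.imwrite('pics/vb.png',b)
for n,u,v,z in [('vial',351,248,.068),('cuv',290,233,.051),('flask',368.5,168.5,.138),('bottle',301,184,.103),('beaker',331,135,.07),('heater',168,200,.084)]:
    print(n,atz(c,u,v,z).round(4), pd(c,u,v).round(4))
```

```text
vial [ 0.4335 -0.2643  0.068 ] [ 0.4334 -0.2645  0.0669]
cuv [ 0.4704 -0.1107  0.051 ] [ 0.4704 -0.1107  0.0502]
flask [ 0.6269 -0.2949  0.138 ] [ 0.6275 -0.2958  0.1341]
bottle [ 0.5917 -0.1345  0.103 ] [ 0.5918 -0.1346  0.1016]
beaker [ 0.7219 -0.2144  0.07  ] [ 0.7359 -0.2243  0.0012]
heater [0.551  0.1993 0.084 ] [0.5528 0.2049 0.0561]
```

View pics/ha.png

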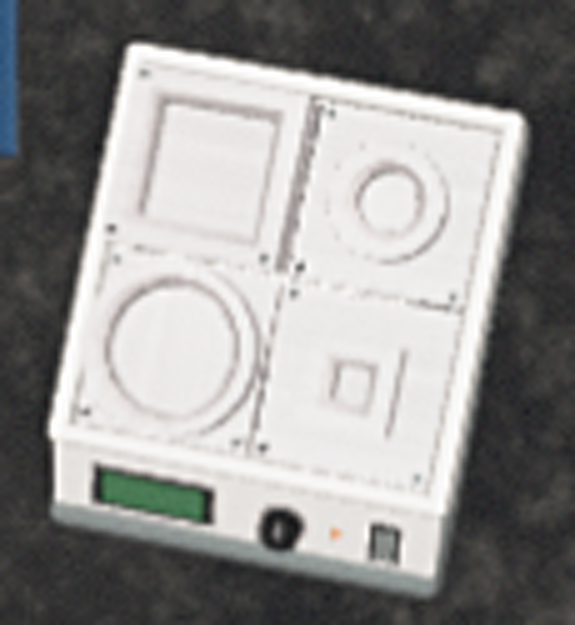

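View pics/vb.png

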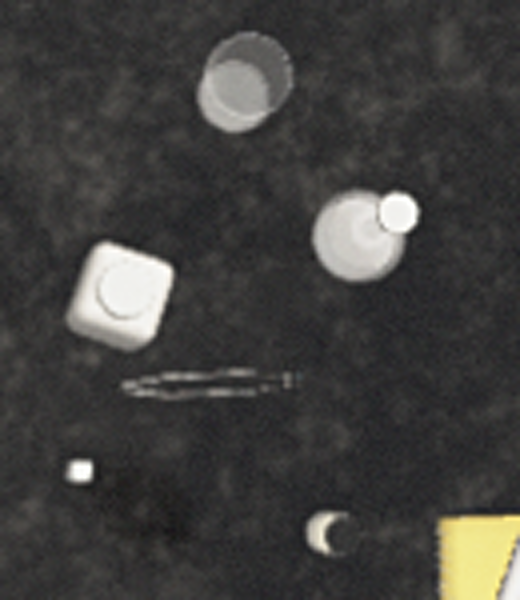

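Run:
```python
from h import *
c=load('top0')
U=lambda X,Y,x0,y0,k:(x0+(X+.5)/k-.5,y0+(Y+.5)/k-.5)
P={}
for n,X,Y,z in [('bot',212,174,.07),('vial',391,199,.075),('flask',174,349,.068),('cuv',353,386,.078)]:
    P[n]=atz(c,*U(X,Y,110,145,5),z); print(n,P[n].round(4))
R=[atz(c,*U(X,Y,110,145,5),.066) for X,Y in [(130,43),(525,115),(440,508),(52,435)]]
print('rim',np.mean(R,0).round(4),[np.linalg.norm(R[i]-R[i-1]).round(3) for i in range(4)],np.degrees(np.arctan2(*(R[0]-R[3])[[1,0]])),np.degrees(np.arctan2(*(R[0]-R[1])[[1,0]])))
print(np.mean(list(P.values()),0),P['bot']-P['flask'],P['vial']-P['cuv'],P['bot']-P['vial'],P['flask']-P['cuv'])
for n,X,Y,z in [('vial',345,533,.068),('cuv',80,471,.051),('bottle',126,289,.103),('flask',398,212,.138)]:
    u,v=U(X,Y,270,115,4); print(n,atz(c,u,v,z).round(4),pd(c,u,v).round(3))
b=[atz(c,*U(X,Y,270,115,4),.085) for X,Y in [(103,242),(172,262),(155,330),(72,308)]]
print(np.round(b,3))
for u,v in [(425,160),(435,200),(430,290),(480,200),(470,125)]: print('cab',u,v,pd(c,u,v).round(3))
# scene view check
s=load('scene0')
# depth-based boss check
H=[]
for v in range(150,265):
  for u in range(115,222):
    p=pd(c,u,v)
    if .078<p[2]<.095: H.append(p)
H=np.array(H);print(len(H),H.mean(0).round(4),np.median(H[:,2]))
w=snap('wrist','w0'); print(w['vfov'],w['k1'],np.array(w['hand_eye']).round(3))
```

```text
bot [0.6048 0.2449 0.07  ]
vial [0.5918 0.151  0.075 ]
flask [0.5146 0.2631 0.068 ]
cuv [0.4964 0.1682 0.078 ]
rim [0.5536 0.2065 0.066 ] [np.float64(0.207), np.float64(0.21), np.float64(0.206), np.float64(0.205)] -9.944395185446108 79.819909569526
[0.55187921 0.20678052 0.07275   ] [ 0.09014476 -0.01820666  0.002     ] [ 0.09543241 -0.01727544 -0.003     ] [ 0.0129585   0.09391866 -0.005     ] [ 0.01824614  0.09484988 -0.01      ]
vial [ 0.4338 -0.2767  0.068 ] [ 0.434 -0.276  0.069]
cuv [ 0.472  -0.1097  0.051 ] [ 0.472 -0.11   0.049]
bottle [ 0.5846 -0.1348  0.103 ] [ 0.585 -0.135  0.099]
flask [ 0.6291 -0.2964  0.138 ] [ 0.629 -0.296  0.138]
[[ 0.616 -0.122  0.085]
 [ 0.603 -0.165  0.085]
 [ 0.561 -0.154  0.085]
 [ 0.574 -0.102  0.085]]
cab 425 160 [ 0.668 -0.476  0.016]
cab 435 200 [ 0.554 -0.469  0.105]
cab 430 290 [ 0.331 -0.456  0.098]
cab 480 200 [ 0.537 -0.467  0.362]
cab 470 125 [ 0.77  -0.614 -0.003]
1735 [0.562  0.2207 0.0836] 0.0836338414512161
61.901478439825496 -0.06886979092075514 [[ 1.     0.001  0.001 -0.   ]
 [ 0.001 -0.952 -0.305 -0.079]
 [ 0.     0.305 -0.952 -0.143]
 [ 0.     0.     0.     1.   ]]
```

```bash
python3 -m inch '{"travel":[[-40,33.5,0],[-40,33.5,0],[-40,33.5,0],[-40,33.5,0],[-40,33.5,0],[-40,33.5,0],[-40,33.5,0],[-40,33.5,0],[-40,33.5,0],[-40,33.5,0],[-40,33.5,0],[-40,33.5,0]],"twist":[0,0,0,0,0,0,0,0,0,0,0,0]}' 
python3 -m inch '{"travel":[[0,0,0],[0,0,0],[0,0,0],[0,0,0],[0,0,0],[0,0,0],[0,0,0],[0,0,0]],"twist":[10.5,10.5,10.5,10.5,10.5,10.5,10.2,0]}'
cat >> h.py <<'E'
def to(x,y,z,yaw=None):
    s=observe(); R=np.array(s['tcp_rot']); d=(np.array([x,y,z])-s['tool_pos'])*1000
    cy=np.degrees(np.arctan2(R[1,0],R[0,0])); print('tool-axes mm',(R.T@d).round(1),'yaw',cy.round(2),'twist',None if yaw is None else round((cy-yaw+90)%180-90,1))
E
python3 - <<'E'
from h import *
to(.471,-.11,.231); print(observe()['clock'])
snap('wrist','w1'); E=0
E
```

```text
clock: 1.65
tool_pos: [0.4467, -0.0085, 0.2313]
tcp_rot: [[0.45, 0.893, 0.0], [0.893, -0.45, -0.0], [0.0, 0.0, -1.0]]
force: [0.6, -0.4, 0.0]
gripper_width: 0.0855
clock: 2.65
tool_pos: [0.4467, -0.0068, 0.2312]
tcp_rot: [[0.985, -0.172, -0.0], [-0.172, -0.985, -0.0], [-0.0, 0.0, -1.0]]
force: [1.2, -0.1, 0.4]
gripper_width: 0.0852
tool-axes mm [41.7 97.5  0.2] yaw -9.89 twist None
2.65
```

View pics/w1.png

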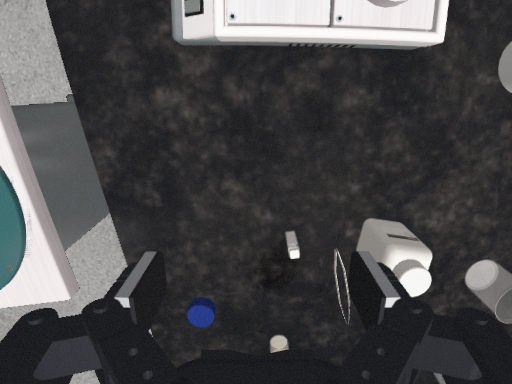

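```bash
python3 -m inch '{"travel":[[21,21,45],[21,21,45],[0,0,0],[0,0,0]],"twist":[0,0,0,0]}' 0.45
python3 - <<'E'
from h import *
c=snap('wrist','w2'); to(.471,-.11,.14)
u,v=proj(c,[.472,-.11,.04]); print(u,v)
im=c['frame'][:,:,::-1]; x0=int(u)-50;y0=int(v)-45; print(x0,y0)
cv2.imwrite('pics/w2c.png',cv2.resize(im[y0:y0+100,x0:x0+120],None,fx=6,fy=6,interpolation=cv2.INTER_CUBIC))
E
```

```text
clock: 3.2
tool_pos: [0.481, -0.0552, 0.1423]
tcp_rot: [[0.985, -0.171, 0.001], [-0.171, -0.985, 0.0], [0.001, -0.0, -1.0]]
force: [0.3, 0.4, 0.1]
gripper_width: 0.0382
tool-axes mm [-0.7 55.9  2.9] yaw -9.84 twist None
258.76969029942796 254.27451272435758
208 209
```

View pics/w2c.png

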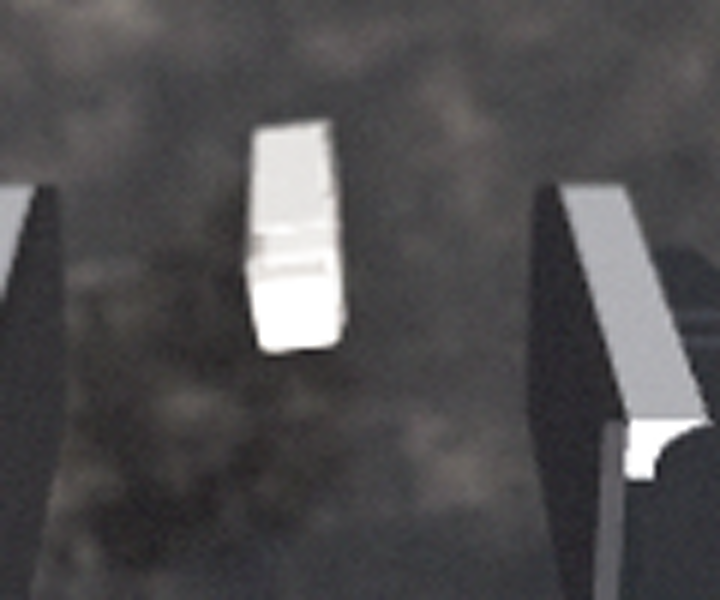

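Run:
```python
from h import *
c=load('w2')
Q=np.array([atz(c,208+(X+.5)/6-.5,209+(Y+.5)/6-.5,.051) for X,Y in [(247,270),(338,264),(345,342),(261,352)]])
print(Q.round(4),Q.mean(0)); d=lambda a,b:(np.degrees(np.arctan2(*(b-a)[[1,0]])).round(1),np.linalg.norm(b-a).round(4))
print(d(Q[0],Q[1]),d(Q[3],Q[2]),d(Q[0],Q[3]),d(Q[1],Q[2]))
B=atz(c,208+290/6-.5,209+126/6-.5,0.); print('base back edge mid',B)
to(Q.mean(0)[0],Q.mean(0)[1],.028,-5)
```

```text
[[ 0.465  -0.1021  0.051 ]
 [ 0.4774 -0.1033  0.051 ]
 [ 0.4763 -0.1154  0.051 ]
 [ 0.4646 -0.115   0.051 ]] [ 0.47080148 -0.10892682  0.051     ]
(np.float64(-5.7), np.float64(0.0124)) (np.float64(-2.2), np.float64(0.0117)) (np.float64(-91.7), np.float64(0.0129)) (np.float64(-94.9), np.float64(0.0122))
base back edge mid [ 0.47035928 -0.10437773  0.        ]
tool-axes mm [ -1.3  54.9 114.9] yaw -9.84 twist -4.8
```

```bash
python3 -m inch '{"travel":[[0,0,0],[-3,27.5,0],[-3,27.5,0],[0,0,0],[0,0,0]],"twist":[-5.8,0,0,0,0]}'
python3 - <<'E'
from h import *
to(.471,-.1097,.027,-4)
E
```

```text
clock: 3.88
tool_pos: [0.4712, -0.1093, 0.1424]
tcp_rot: [[0.997, -0.072, 0.002], [-0.072, -0.997, -0.0], [0.002, 0.0, -1.0]]
force: [-0.1, 0.3, 0.2]
gripper_width: 0.0385
tool-axes mm [ -0.4   0.4 115.4] yaw -4.1 twist -0.1
```

```bash
python3 -m inch '{"travel":[[0,0,30],[0,0,35],[0,0,30],[0,0,15],[0,0,5.4],[0,0,0],[0,0,0]],"twist":[0,0,0,0,0,0,0]}'
python3 -m inch '{"travel":[[0,0,0],[0,0,0],[0,0,0],[0,0,0],[0,0,0],[0,0,0]],"twist":[0,0,0,0,0,0]}' 0 25
python3 -m inch '{"travel":[[0,0,-3],[0,0,-10],[0,0,-30],[0,0,-40],[0,0,-40],[0,0,-30],[0,0,0],[0,0,0]],"twist":[0,0,0,0,0,0,0,0]}'
python3 - <<'E'
from h import *
to(.48,.10,.18,-10)
E
```

```text
clock: 4.75
tool_pos: [0.4715, -0.1099, 0.027]
tcp_rot: [[0.997, -0.072, 0.001], [-0.072, -0.997, -0.0], [0.001, 0.0, -1.0]]
force: [0.9, 1.2, 0.0]
gripper_width: 0.0384
clock: 5.5
tool_pos: [0.4712, -0.1099, 0.0265]
tcp_rot: [[0.997, -0.072, 0.001], [-0.072, -0.997, -0.0], [0.001, 0.0, -1.0]]
force: [-2.2, 1.0, 6.1]
gripper_width: 0.0117
clock: 6.5
tool_pos: [0.4707, -0.1097, 0.1785]
tcp_rot: [[0.997, -0.072, -0.0], [-0.072, -0.997, 0.0], [-0.0, -0.0, -1.0]]
force: [-0.4, -0.1, -0.7]
gripper_width: 0.0119
tool-axes mm [  -5.9 -209.9   -1.5] yaw -4.14 twist 5.9
```

```bash
python3 -m inch '{"travel":[[0,0,0],[2,-20,-12],[2,-40,-22],[2,-45,-22],[2,-45,-22],[1,-45,-22],[1,-45,-22],[1,-36,0],[0,0,0],[0,0,0]],"twist":[5.9,0,0,0,0,0,0,0,0,0]}'
python3 - <<'E'
from h import *
c=snap('wrist','w3'); im=c['frame'][:,:,::-1]
H=np.array([.5525,.2065]);a=np.radians(-10.1);R=np.array([[np.cos(a),-np.sin(a)],[np.sin(a),np.cos(a)]])
for n,s in dict(bot=(1,1),vial=(1,-1),flask=(-1,1),cuv=(-1,-1)).items():
    p=H+R@(np.array(s)*.0475); print(n,p.round(4),proj(c,[*p,.084]).round(1),proj(c,[*p,.062]).round(1))
cv2.imwrite('pics/w3b.png',cv2.resize(im[0:290,100:480],None,fx=2,fy=2,interpolation=cv2.INTER_CUBIC))
E
```

```text
clock: 7.75
tool_pos: [0.5297, 0.1597, 0.2999]
tcp_rot: [[0.985, -0.174, -0.002], [-0.174, -0.985, -0.001], [-0.001, 0.001, -1.0]]
force: [1.2, -0.9, -0.1]
gripper_width: 0.012
bot [0.6076 0.2449] [316.4  72.5] [312.9  73.6]
vial [0.5909 0.1514] [312.2 160.2] [309.2 156.5]
flask [0.5141 0.2616] [226.8  72.2] [228.6  73.4]
cuv [0.4974 0.1681] [228.9 160.2] [230.5 156.4]
```

View pics/w3b.png

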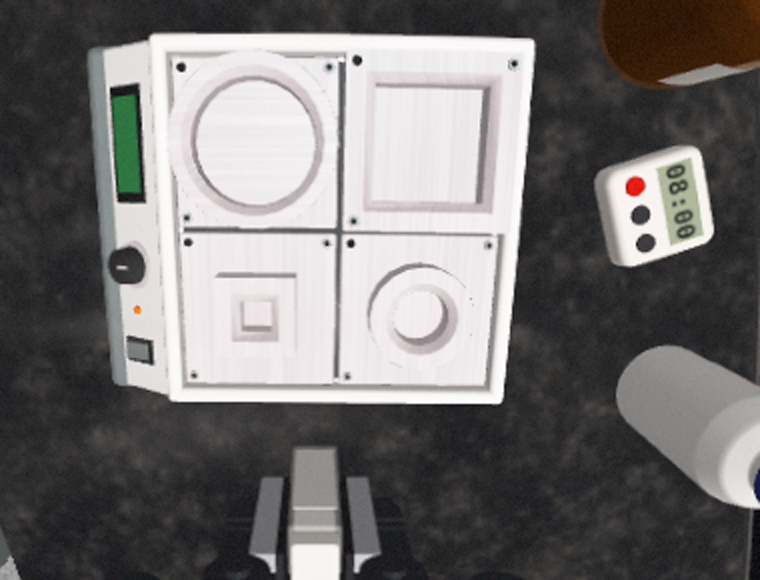

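Run:
```python
from h import *
c=load('w3')
f=lambda X,Y,z:atz(c,100+(X+.5)/2-.5,(Y+.5)/2-.5,z)
P={}
for n,(x0,x1,y0,y1) in dict(cuv=(231.5,279.5,293,342),vial=(377,460,274,355),flask=(182,332,71,217),bot=(363,502,73,211)).items():
    a,b,d,e=f(x0,(y0+y1)/2,.084),f(x1,(y0+y1)/2,.084),f((x0+x1)/2,y0,.084),f((x0+x1)/2,y1,.084)
    P[n]=(a+b+d+e)[:2]/4; print(n,P[n].round(4),np.linalg.norm(b-a).round(4),np.linalg.norm(d-e).round(4))
# floors
for n,(x0,x1,y0,y1) in dict(cuv=(242,271,301,330),vial=(391,447,290,340),flask=(192,322,80,208)).items():
    print('floor',n,f((x0+x1)/2,(y0+y1)/2,.065)[:2].round(4))
R=[f(X,Y,.066) for X,Y in [(152,35),(535,40),(503,403),(172,401)]]
print('rim',np.mean(R,0).round(4),[np.linalg.norm(R[i]-R[i-1]).round(3) for i in range(4)])
Sg=dict(bot=(1,1),vial=(1,-1),flask=(-1,1),cuv=(-1,-1))
A=[];b=[]
for n,(i,j) in Sg.items():
    A+= [[1,0,i*.0475,-j*.0475],[0,1,j*.0475,i*.0475]]; b+=list(P[n])
s,*_=np.linalg.lstsq(np.array(A),np.array(b),rcond=None); print('heater',s[:2],'yaw',np.degrees(np.arctan2(s[3],s[2])),'scale',np.hypot(s[2],s[3]), 'res',(np.array(A)@s-b).round(4))
a=np.arctan2(s[3],s[2])
for n,(i,j) in Sg.items(): print(n,(s[:2]+.0475*np.array([i*np.cos(a)-j*np.sin(a),i*np.sin(a)+j*np.cos(a)])).round(4))
# held cuvette top
print('cuv stopper end row', proj(c,np.array(c['tool'][0])+[0,0,.024]))
```

```text
cuv [0.4962 0.1702] 0.0274 0.0284
vial [0.5878 0.1555] 0.0474 0.0469
flask [0.5155 0.2614] 0.0796 0.0739
bot [0.6075 0.2464] 0.074 0.0699
floor cuv [0.4946 0.1678]
floor vial [0.5905 0.1511]
floor flask [0.5143 0.2631]
rim [0.5524 0.2076 0.066 ] [np.float64(0.208), np.float64(0.206), np.float64(0.207), np.float64(0.207)]
heater [0.55175764 0.208383  ] yaw -10.635318599727555 scale 0.9791852166055771 res [-0.0014 -0.0009  0.001  -0.0015 -0.0009  0.0012  0.0013  0.0011]
bot [0.6072 0.2463]
vial [0.5897 0.1529]
flask [0.5138 0.2638]
cuv [0.4963 0.1705]
cuv stopper end row [259.7058984  281.51629477]
```

Run:
```python
from h import *
to(.4966,.1693,.15,-10.2)
```

```text
tool-axes mm [-34.2  -4.  150.2] yaw -10.07 twist 0.1
```

```bash
python3 -m inch '{"travel":[[-17,-2,20],[-17,-2,40],[0,0,50],[0,0,30],[0,0,10],[0,0,0],[0,0,0]],"twist":[0,0,0,0,0,0,0]}'
python3 - <<'E'
from h import *
to(.4966,.1693,.09,-10.2)
c=snap('wrist','w4'); im=c['frame'][:,:,::-1]
cv2.imwrite('pics/w4b.png',cv2.resize(im[170:350,160:360],None,fx=3.3,fy=3.3,interpolation=cv2.INTER_CUBIC))
E
```

```text
clock: 8.68
tool_pos: [0.4977, 0.1698, 0.1525]
tcp_rot: [[0.985, -0.175, 0.002], [-0.175, -0.985, 0.001], [0.002, -0.001, -1.0]]
force: [0.1, -0.9, 0.0]
gripper_width: 0.012
tool-axes mm [-1.1  0.8 62.5] yaw -10.07 twist 0.1
```

View pics/w4b.png

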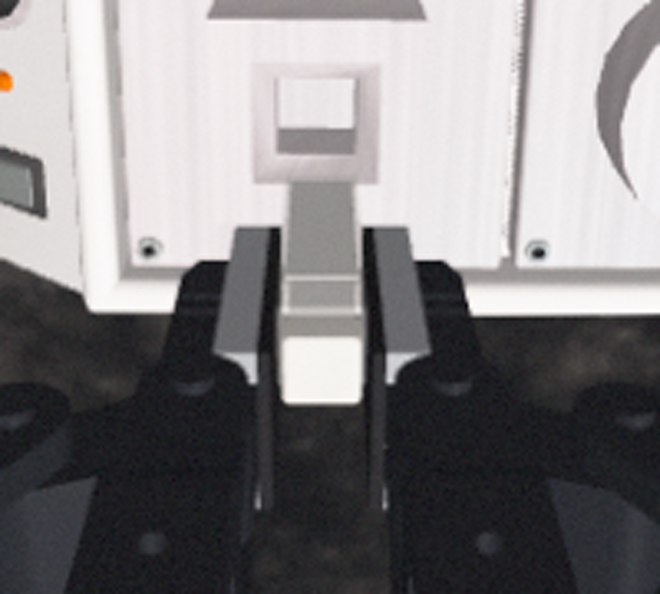

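Run:
```python
from h import *
c=load('w4')
f=lambda X,Y,z:atz(c,160+(X+.5)/3.3-.5,170+(Y+.5)/3.3-.5,z)
T=c['tool'][1]
m=f(316,124,.084); b=(f(286,182,.1255)+f(357,182,.1255))/2
for n,p in [('mouth',m),('l',f(252,124,.084)),('r',f(381,124,.084)),('t',f(316,63,.084)),('b',f(316,184,.084)),('floor',f(316,(78+154)/2,.064)),('baseedge',b)]:
    print(n,p.round(4),'tool mm',(T.T@(p-c['tool'][0])*1000).round(1))
```

```text
mouth [0.4957 0.1702 0.084 ] tool mm [-2.2  0.1 68.5]
l [0.4822 0.1726 0.084 ] tool mm [-15.8   0.   68.5]
r [0.5093 0.1678 0.084 ] tool mm [11.6  0.1 68.5]
t [0.4981 0.1836 0.084 ] tool mm [ -2.2 -13.5  68.5]
b [0.4932 0.1566 0.084 ] tool mm [-2.2 13.9 68.5]
floor [0.4947 0.1649 0.064 ] tool mm [-2.3  5.4 88.5]
baseedge [0.4975 0.1744 0.1255] tool mm [-1.1 -4.4 27. ]
```

```bash
python3 -m inch '{"travel":[[-1.2,-2,0],[0,0,15],[0,0,18],[0,0,8],[0,0,5],[0,0,5],[0,0,0]],"twist":[0,0,0,0,0,0,0]}'
python3 -m inch '{"travel":[[0,0,4],[0,0,3],[0,0,2],[0,0,1],[0,0,0],[0,0,0]],"twist":[0,0,0,0,0,0]}'
```

```text
clock: 9.6
tool_pos: [0.4962, 0.1721, 0.0997]
tcp_rot: [[0.985, -0.174, -0.0], [-0.174, -0.985, -0.0], [-0.0, 0.0, -1.0]]
force: [-1.2, 0.6, -0.8]
gripper_width: 0.0121
clock: 10.35
tool_pos: [0.4963, 0.1721, 0.09]
tcp_rot: [[0.985, -0.174, 0.0], [-0.174, -0.985, 0.0], [0.0, -0.0, -1.0]]
force: [-0.1, -0.3, -0.4]
gripper_width: 0.0118
```

```bash
python3 -m inch '{"travel":[[0,0,1],[0,0,0.7],[0,0,0],[0,0,0]],"twist":[0,0,0,0]}'
```

```text
clock: 10.85
tool_pos: [0.4964, 0.1721, 0.0885]
tcp_rot: [[0.985, -0.174, 0.0], [-0.174, -0.985, 0.0], [0.0, -0.0, -1.0]]
force: [-1.5, -0.4, 4.4]
gripper_width: 0.0119
```

```bash
python3 -m inch '{"travel":[[0,0,0],[0,0,0],[0,0,0],[0,0,-10],[0,0,-30],[0,0,-40],[0,0,-30],[0,0,0]],"twist":[0,0,0,0,0,0,0,0]}' 0.35
python3 - <<'E'
from h import *
c=snap('wrist','w5');im=c['frame'][:,:,::-1]
cv2.imwrite('pics/w5b.png',cv2.resize(im[110:330,150:410],None,fx=2.5,fy=2.5,interpolation=cv2.INTER_CUBIC))
to(.434,-.277,.2)
to(.434-.0096,-.277+.055,.16,-10)
E
```

```text
clock: 11.85
tool_pos: [0.4971, 0.1723, 0.2015]
tcp_rot: [[0.985, -0.174, 0.004], [-0.174, -0.985, 0.001], [0.004, -0.002, -1.0]]
force: [-0.4, -0.9, -0.4]
gripper_width: 0.0297
tool-axes mm [ 16.7 453.2  -0.8] yaw -10.05 twist None
tool-axes mm [ -2.4 400.8  39.2] yaw -10.05 twist -0.0
```

View pics/w5b.png

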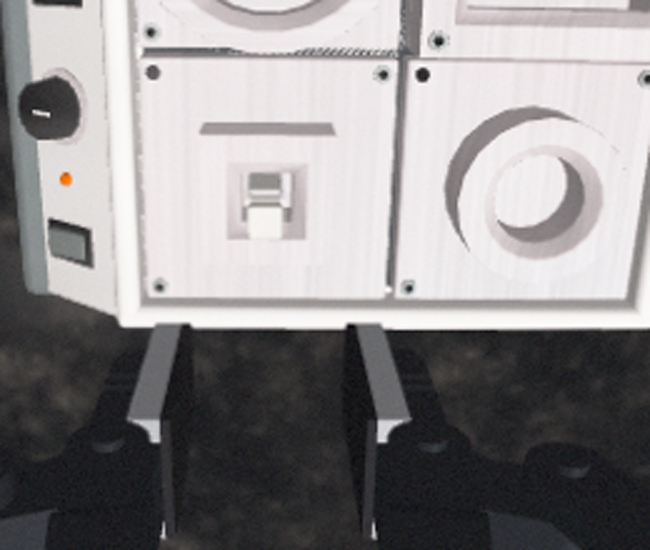

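```bash
python3 -m inch '{"travel":[[0,40,0],[0,55,0],[0,55,0],[0,55,0],[0,55,0],[0,55,10],[0,50,15],[-2,36,14],[0,0,0],[0,0,0]],"twist":[0,0,0,0,0,0,0,0,0,0]}' 0.6
python3 - <<'E'
from h import *
c=load('w5'); f=lambda X,Y,z:atz(c,150+(X+.5)/2.5-.5,110+(Y+.5)/2.5-.5,z)
l,r,t,b=f(487,202,.084),f(603,202,.084),f(545,143,.084),f(545,260,.084)
print('vialwell',((l+r+t+b)/4).round(4),np.linalg.norm(r-l),np.linalg.norm(t-b))
c=snap('wrist','w6'); print(observe()['clock'],c['tool'][0]); to(.434,-.277,.03)
u,v=proj(c,[.434,-.277,.068]); print(u,v)
im=c['frame'][:,:,::-1]; x0=int(u)-60;y0=int(v)-60; print(x0,y0)
cv2.imwrite('pics/w6c.png',cv2.resize(im[y0:y0+120,x0:x0+120],None,fx=5,fy=5,interpolation=cv2.INTER_CUBIC))
E
```

```text
clock: 13.15
tool_pos: [0.4243, -0.222, 0.1589]
tcp_rot: [[0.985, -0.175, -0.001], [-0.175, -0.985, 0.001], [-0.001, -0.0, -1.0]]
force: [0.4, 0.1, -0.0]
gripper_width: 0.051
vialwell [0.5898 0.1528 0.084 ] 0.04067323221429559 0.04236333318180188
13.2 [ 0.42426973 -0.22202677  0.15891111]
tool-axes mm [ 18.9  52.8 129.2] yaw -10.02 twist None
281.76618855439074 257.62239344546094
221 197
```

View pics/w6c.png

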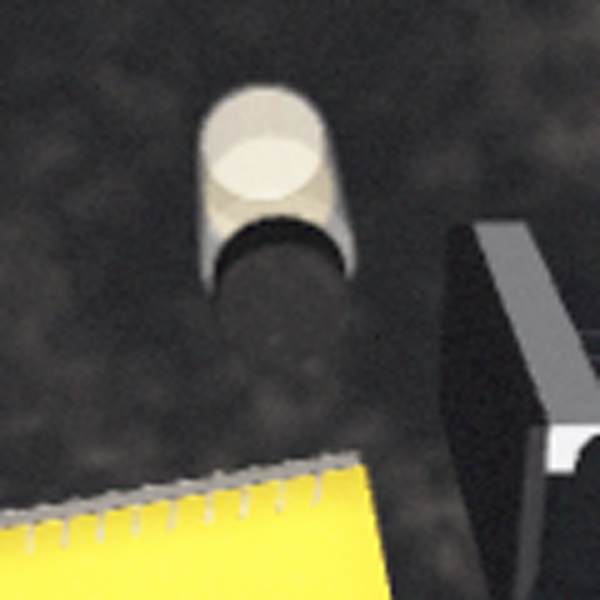

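Run:
```python
from h import *
c=load('w6'); f=lambda X,Y,z:atz(c,221+(X+.5)/5-.5,197+(Y+.5)/5-.5,z)
T=c['tool'][1];t=lambda p:(T.T@(p-c['tool'][0])*1000).round(1)
print('base back',t(f(264,84,0.)),'base l/r',t(f(200,145,.0)),t(f(326,145,0.)))
print('cap',t(f(282,310,.066)),t(f(214,300,.066)),t(f(350,300,.066)), 'sh',t(f(206,275,.052)),t(f(354,272,.052)))
```

```text
base back [ 15.6  40.  158.9] base l/r [  2.7  53.4 158.9] [ 28.5  53.4 158.9]
cap [15.5 54.5 92.9] [ 4.2 52.6 92.9] [26.7 52.7 92.9] sh [  3.1  55.4 106.9] [ 28.9  54.9 106.9]
```

```bash
python3 -m inch '{"travel":[[8,27,0],[7.7,27,0],[0,0,20],[0,0,40],[0,0,40],[0,0,20],[0,0,9],[0,0,0],[0,0,0]],"twist":[0,0,0,0,0,0,0,0,0]}'
python3 -m inch '{"travel":[[0,0,0],[0,0,0],[0,0,0],[0,0,0],[0,0,0],[0,0,0]],"twist":[0,0,0,0,0,0]}' 0 30
python3 -m inch '{"travel":[[0,0,-3],[0,0,-10],[0,0,-30],[0,0,-40],[0,0,-45],[0,0,-30],[0,0,0],[0,0,0]],"twist":[0,0,0,0,0,0,0,0]}'
python3 - <<'E'
from h import *
to(.5898,.1528,.19,-10)
E
```

```text
clock: 14.32
tool_pos: [0.431, -0.2787, 0.0315]
tcp_rot: [[0.985, -0.174, 0.001], [-0.174, -0.985, -0.001], [0.002, 0.001, -1.0]]
force: [-0.5, -0.2, -0.1]
gripper_width: 0.0512
clock: 15.08
tool_pos: [0.4308, -0.2786, 0.031]
tcp_rot: [[0.985, -0.175, 0.001], [-0.175, -0.985, -0.001], [0.001, 0.001, -1.0]]
force: [0.2, 0.4, 6.3]
gripper_width: 0.0256
clock: 16.08
tool_pos: [0.4301, -0.2782, 0.1876]
tcp_rot: [[0.985, -0.174, -0.001], [-0.174, -0.985, 0.0], [-0.001, -0.0, -1.0]]
force: [-0.1, 1.0, 0.3]
gripper_width: 0.0257
tool-axes mm [  82.  -452.2   -2.3] yaw -10.05 twist -0.0
```

```bash
python3 -m inch '{"travel":[[5,-25,0],[9,-45,0],[10,-52,0],[10,-55,0],[10,-55,0],[10,-55,0],[10,-55,0],[10,-55,0],[8,-40,0],[0,-15,0],[0,0,0],[0,0,0]],"twist":[0,0,0,0,0,0,0,0,0,0,0,0]}'
python3 - <<'E'
from h import *
to(.5898,.1528,.16,-10)
E
```

```text
clock: 17.58
tool_pos: [0.5897, 0.1513, 0.1879]
tcp_rot: [[0.985, -0.175, -0.0], [-0.175, -0.985, -0.0], [-0.0, 0.0, -1.0]]
force: [-1.3, -0.4, -0.3]
gripper_width: 0.0257
tool-axes mm [-0.1 -1.5 27.9] yaw -10.09 twist -0.1
```

```bash
python3 -m inch '{"travel":[[0,-0.5,15],[0,0,30],[0,0,20],[0,0,10],[0,0,5],[0,0,5],[0,0,5],[0,0,2],[0,0,0],[0,0,0]],"twist":[0,0,0,0,0,0,0,0,0,0]}'
python3 -m inch '{"travel":[[0,0,1],[0,0,1],[0,0,0],[0,0,0]],"twist":[0,0,0,0]}'
```

```text
clock: 18.82
tool_pos: [0.5901, 0.1529, 0.0964]
tcp_rot: [[0.985, -0.174, 0.0], [-0.174, -0.985, 0.0], [0.0, -0.0, -1.0]]
force: [0.2, 0.2, -0.2]
gripper_width: 0.0257
clock: 19.32
tool_pos: [0.59, 0.1529, 0.0942]
tcp_rot: [[0.985, -0.174, -0.0], [-0.174, -0.985, 0.0], [-0.0, 0.0, -1.0]]
force: [-0.5, 0.2, -0.7]
gripper_width: 0.0253
```

```bash
python3 -m inch '{"travel":[[0,0,1],[0,0,0.5],[0,0,0],[0,0,0]],"twist":[0,0,0,0]}'
```

```text
clock: 19.82
tool_pos: [0.5902, 0.153, 0.0931]
tcp_rot: [[0.985, -0.174, 0.001], [-0.174, -0.985, 0.0], [0.0, -0.0, -1.0]]
force: [-1.7, -0.2, 5.2]
gripper_width: 0.0258
```

```bash
python3 -m inch '{"travel":[[0,0,0],[0,0,0],[0,0,0],[0,0,-10],[0,0,-30],[0,0,-40],[0,0,-30],[0,0,0]],"twist":[0,0,0,0,0,0,0,0]}' 0.5
python3 -m inch '{"travel":[[5,30,0],[6,45,0],[6,50,0],[6,50,0],[5,45,5],[0,7,5],[0,0,0],[0,0,0]],"twist":[0,0,0,0,0,0,0,0]}' 1
python3 - <<'E'
from h import *
c=snap('wrist','w7'); print(c['tool'][0])
u,v=proj(c,[.586,-.135,.085]); print(u,v)
im=c['frame'][:,:,::-1]; x0=int(u)-80;y0=int(v)-80; print(x0,y0)
cv2.imwrite('pics/w7c.png',cv2.resize(im[y0:y0+150,x0:x0+160],None,fx=4,fy=4,interpolation=cv2.INTER_CUBIC))
E
```

```text
clock: 20.82
tool_pos: [0.5909, 0.1531, 0.2062]
tcp_rot: [[0.985, -0.174, 0.005], [-0.174, -0.985, 0.001], [0.004, -0.002, -1.0]]
force: [0.4, 0.3, -0.5]
gripper_width: 0.0429
clock: 21.82
tool_pos: [0.5781, -0.0745, 0.1927]
tcp_rot: [[0.985, -0.173, -0.0], [-0.173, -0.985, 0.0], [-0.0, -0.0, -1.0]]
force: [0.3, 1.4, 0.0]
gripper_width: 0.0853
[ 0.57814523 -0.07448359  0.192713  ]
279.0441447167277 254.01262417936718
199 174
```

View pics/w7c.png

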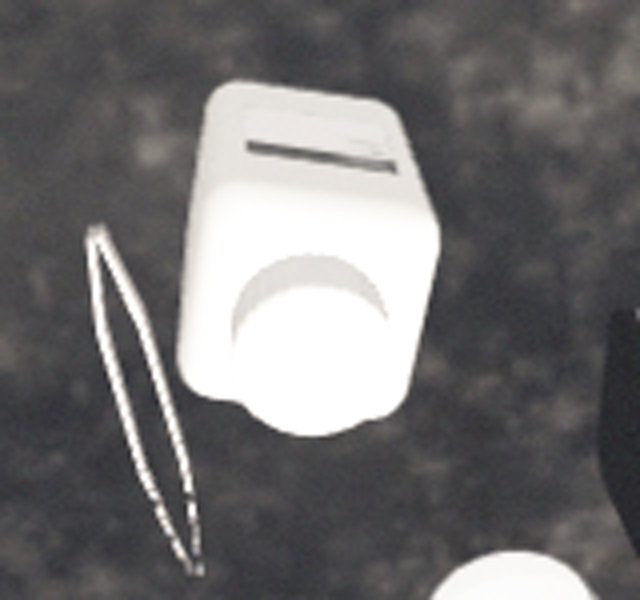

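Run:
```python
from h import *
c=load('w7'); f=lambda X,Y,z:atz(c,199+(X+.5)/4-.5,174+(Y+.5)/4-.5,z)
T=c['tool'][1];t=lambda p:(T.T@(p-c['tool'][0])*1000).round(1)
print('cap',t(f(311,360,.103)),'r',t(f(233,360,.103)),t(f(389,360,.103)),t(f(311,286,.103)),t(f(311,436,.103)))
P=[f(218,182,.083),f(424,206,.083),f(438,240,.083),f(412,385,.083),f(198,205,.083),f(180,375,.083),f(243,81,.004),f(370,99,.004),f(245,146,.03),f(397,167,.03)]
d=lambda i,j:np.degrees(np.arctan2(*(P[j]-P[i])[[1,0]])).round(1)
print(d(0,1),d(6,7),d(8,9),d(3,2)-90,d(5,4)-90)
print('mid back',t((P[0]+P[1])/2),t((P[6]+P[7])/2),'mid l/r',t((P[4]+P[5])/2),t((P[2]+P[3])/2))
to(.586,-.135,.2,-18)
```

```text
cap [14.8 57.4 89.7] r [-1.2 57.3 89.7] [30.9 57.4 89.7] [14.5 40.4 89.7] [15.2 75.6 89.7]
-17.3 -18.5 -18.5 -16.400000000000006 -16.099999999999994
mid back [ 17.7  28.8 109.7] [ 19.   31.5 188.7] mid l/r [-10.9  52.  109.7] [ 41.2  57.6 109.7]
tool-axes mm [18.2 58.3 -7.2] yaw -9.98 twist 8.0
```

```bash
python3 -m inch '{"travel":[[8,29,0],[7,28.5,0],[0,0,0],[0,0,0],[0,0,0]],"twist":[0,0,7.5,0,0]}'
python3 - <<'E'
from h import *
to(.5829,-.1337,.045,-17.5)
E
```

```text
clock: 22.5
tool_pos: [0.5829, -0.134, 0.1928]
tcp_rot: [[0.955, -0.298, 0.0], [-0.298, -0.955, 0.0], [0.0, -0.0, -1.0]]
force: [-0.6, 0.0, 1.1]
gripper_width: 0.0853
tool-axes mm [-1.000e-01 -3.000e-01  1.478e+02] yaw -17.33 twist 0.2
```

```bash
python3 -m inch '{"travel":[[0,0,20],[0,0,40],[0,0,40],[0,0,30],[0,0,15],[0,0,3],[0,0,0],[0,0,0]],"twist":[0,0,0,0,0,0,0,0]}'
python3 -m inch '{"travel":[[0,0,0],[0,0,0],[0,0,0],[0,0,0],[0,0,0],[0,0,0]],"twist":[0,0,0,0,0,0]}' 0 50
python3 -m inch '{"travel":[[0,0,-3],[0,0,-10],[0,0,-30],[0,0,-40],[0,0,-50],[0,0,-27],[0,0,0],[0,0,0]],"twist":[0,0,0,0,0,0,0,0]}'
python3 - <<'E'
from h import *
to(.6073,.2463,.2,-10.2)
E
```

```text
clock: 23.5
tool_pos: [0.5833, -0.1348, 0.0459]
tcp_rot: [[0.954, -0.301, 0.002], [-0.301, -0.954, -0.0], [0.002, -0.0, -1.0]]
force: [-0.1, -0.5, -0.5]
gripper_width: 0.0856
clock: 24.25
tool_pos: [0.5831, -0.1348, 0.0454]
tcp_rot: [[0.953, -0.301, 0.001], [-0.301, -0.953, -0.0], [0.001, -0.0, -1.0]]
force: [-0.5, -0.5, 5.4]
gripper_width: 0.0526
clock: 25.25
tool_pos: [0.5824, -0.1346, 0.2035]
tcp_rot: [[0.953, -0.301, -0.001], [-0.301, -0.953, 0.0], [-0.001, 0.0, -1.0]]
force: [-0.7, -0.0, -2.2]
gripper_width: 0.0527
tool-axes mm [ -91.1 -370.7    3.6] yaw -17.54 twist -7.3
```

Run:
```python
from h import *
c=load('top0')
for u,v in [(120,102),(130,110),(135,120),(145,122),(150,118),(140,130),(128,128),(180,123),(228,122)]: print(u,v,pd(c,u,v).round(3))
to(.6071,.2453,.2,-10.2)
```

```text
120 102 [0.773 0.295 0.202]
130 110 [0.767 0.286 0.15 ]
135 120 [0.746 0.277 0.131]
145 122 [0.752 0.264 0.086]
150 118 [0.768 0.257 0.059]
140 130 [0.736 0.283 0.06 ]
128 128 [0.734 0.305 0.094]
180 123 [0.765 0.185 0.014]
228 122 [0.74  0.046 0.133]
tool-axes mm [ -91.  -369.7    3.6] yaw -17.54 twist -7.3
```

```bash
python3 -m inch '{"travel":[[-6,-25,0],[-12,-45,0],[-13,-55,0],[-14,-55,0],[-14,-55,0],[-14,-55,0],[-12,-50,0],[-6,-30,0],[0,0,0],[0,0,0],[0,0,0]],"twist":[0,0,0,0,0,0,0,0,-7.3,0,0]}'
python3 - <<'E'
from h import *
to(.6071,.2453,.13,-10.2)
c=snap('wrist','w8'); im=c['frame'][:,:,::-1]
cv2.imwrite('pics/w8b.png',cv2.resize(im[60:360,80:460],None,fx=2,fy=2,interpolation=cv2.INTER_CUBIC))
E
```

```text
clock: 26.62
tool_pos: [0.6074, 0.2451, 0.2038]
tcp_rot: [[0.983, -0.181, -0.001], [-0.181, -0.983, -0.0], [-0.001, 0.001, -1.0]]
force: [0.0, 0.1, -0.5]
gripper_width: 0.0525
tool-axes mm [-0.2 -0.2 73.8] yaw -10.43 twist -0.2
```

View pics/w8b.png

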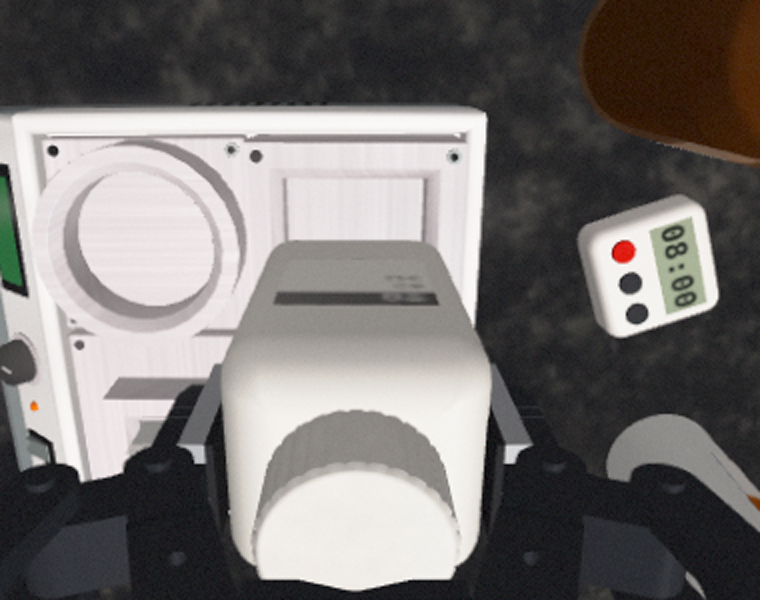

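Run:
```python
from h import *
c=load('w8'); f=lambda X,Y,z:atz(c,80+(X+.5)/2-.5,60+(Y+.5)/2-.5,z)
T=c['tool'][1];t=lambda p:(T.T@(p-c['tool'][0])*1000).round(1)
print('base',t(f(285,241,.158)),t(f(437,242,.158)),'mouth',t(f(272,170,.084)),t(f(440,170,.084)),'floor',t(f(287,178,.062)),t(f(424,178,.062)))
print('corners of rim',t(f(487,112,.066)),t(f(15,112,.066)))
H=np.array([.5520,.2078]);a=np.radians(-10.2);R=np.array([[np.cos(a),-np.sin(a)],[np.sin(a),np.cos(a)]])
w=lambda i,j,x,y,z:proj(c,[*(H+R@(np.array([i,j])*.0475+[x,y])),z])
k=lambda q:((q-[80,60])*2).round(0)
print('pred bottle mouth back corners',k(w(1,1,-.0355,.0355,.084)),k(w(1,1,.0355,.0355,.084)),'floor',k(w(1,1,-.0305,.0305,.062)),k(w(1,1,.0305,.0305,.062)))
print('pred rim',k(w(1,1,.0575,.0575,.066)),k(w(-1,1,-.0575,.0575,.066)))
print('pred flask mouth L/R/T',k(w(-1,1,-.0385,0,.084)),k(w(-1,1,.0385,0,.084)),k(w(-1,1,0,.0385,.084)),'floor',k(w(-1,1,-.0335,0,.062)),k(w(-1,1,.0335,0,.062)),k(w(-1,1,0,.0335,.062)))
to(.6071,.2453,.11,-10.2)
```

```text
base [-22.3 -25.8  45.8] [ 24.1 -25.5  45.8] mouth [-35.  -35.8 119.8] [ 34.2 -35.7 119.8] floor [-31.2 -28.7 141.8] [ 30.1 -28.6 141.8]
corners of rim [ 56.  -58.  137.7] [-149.3  -59.3  138. ]
pred bottle mouth back corners [269. 168.] [442. 167.] floor [287. 171.] [424. 171.]
pred rim [489. 110.] [  7. 115.]
pred flask mouth L/R/T [ 48. 252.] [224. 251.] [126. 162.] floor [ 80. 239.] [222. 238.] [143. 166.]
tool-axes mm [-0.4 -0.2 94.2] yaw -10.41 twist -0.2
```

```bash
python3 -m inch '{"travel":[[-1.2,-1.4,10],[0,0,30],[0,0,25],[0,0,10],[0,0,7],[0,0,5],[0,0,4],[0,0,2],[0,0,0],[0,0,0]],"twist":[0,0,0,0,0,0,0,0,0,0]}'
python3 -m inch '{"travel":[[0,0,1],[0,0,1],[0,0,0],[0,0,0]],"twist":[0,0,0,0]}'
```

```text
clock: 27.92
tool_pos: [0.6067, 0.2471, 0.112]
tcp_rot: [[0.984, -0.178, 0.0], [-0.178, -0.984, 0.0], [0.0, -0.0, -1.0]]
force: [0.3, -0.5, -0.8]
gripper_width: 0.0527
clock: 28.42
tool_pos: [0.6066, 0.2471, 0.1097]
tcp_rot: [[0.984, -0.178, 0.0], [-0.178, -0.984, 0.0], [0.0, -0.0, -1.0]]
force: [0.1, -0.4, -0.8]
gripper_width: 0.0527
```

```bash
python3 -m inch '{"travel":[[0,0,1],[0,0,1],[0,0,0],[0,0,0]],"twist":[0,0,0,0]}'
```

```text
clock: 28.92
tool_pos: [0.6066, 0.2471, 0.1077]
tcp_rot: [[0.984, -0.178, -0.0], [-0.178, -0.984, -0.0], [-0.0, 0.0, -1.0]]
force: [-0.7, 0.9, -1.3]
gripper_width: 0.0528
```

```bash
python3 -m inch '{"travel":[[0,0,0.7],[0,0,0],[0,0,0]],"twist":[0,0,0]}'
```

```text
clock: 29.3
tool_pos: [0.6067, 0.2472, 0.1074]
tcp_rot: [[0.984, -0.178, 0.0], [-0.178, -0.984, 0.0], [0.0, -0.0, -1.0]]
force: [-2.4, -1.2, 6.1]
gripper_width: 0.0529
```

```bash
python3 -m inch '{"travel":[[0,0,0],[0,0,0],[0,0,0],[0,0,-10],[0,0,-30],[0,0,-45],[0,0,-45],[0,0,-10],[0,0,0]],"twist":[0,0,0,0,0,0,0,0,0]}' 0.85
python3 -m inch '{"travel":[[6,28,0],[10,50,0],[12,57,0],[12,57,0],[12,57,0],[12,57,0],[12,57,0],[12,55,0],[10,44,0],[0,10,0],[0,0,0],[0,0,0]],"twist":[0,0,0,0,0,0,0,0,0,0,0,0]}' 0.6
python3 - <<'E'
from h import *
c=snap('wrist','w9'); print(c['tool'][0])
u,v=proj(c,[.629,-.296,.138]); print(u,v)
im=c['frame'][:,:,::-1]; x0=int(u)-80;y0=int(v)-100; print(x0,y0)
cv2.imwrite('pics/w9c.png',cv2.resize(im[y0:y0+150,x0:x0+160],None,fx=4,fy=4,interpolation=cv2.INTER_CUBIC))
E
```

```text
clock: 30.42
tool_pos: [0.6067, 0.2471, 0.2477]
tcp_rot: [[0.984, -0.178, 0.001], [-0.178, -0.984, 0.0], [0.001, -0.001, -1.0]]
force: [-0.1, -1.1, 0.6]
gripper_width: 0.0723
clock: 31.92
tool_pos: [0.6191, -0.2336, 0.2466]
tcp_rot: [[0.984, -0.177, -0.0], [-0.177, -0.984, 0.001], [-0.001, -0.0, -1.0]]
force: [0.5, 0.9, 0.2]
gripper_width: 0.0514
[ 0.61914877 -0.23361692  0.24656874]
281.83665279718446 254.99745632997553
201 154
```

View pics/w9c.png

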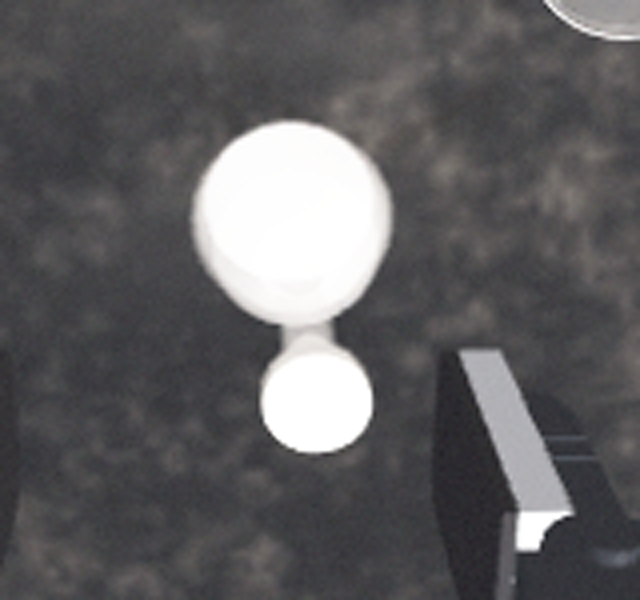

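Run:
```python
from h import *
c=load('w9'); f=lambda X,Y,z:atz(c,201+(X+.5)/4-.5,154+(Y+.5)/4-.5,z)
T=c['tool'][1];t=lambda p:(T.T@(p-c['tool'][0])*1000).round(1)
print('stopper',t(f(317,399,.138)),t(f(260,399,.138)),t(f(373,399,.138)),'bulb',t(f(192,215,.02)),t(f(392,215,.02)),'back',t(f(292,121,.01)),'neck',t(f(285,330,.11)),t(f(333,330,.11)))
to(.629,-.296,.076)
```

```text
stopper [ 19.   58.1 108.5] [  6.5  58.1 108.5] [ 31.4  58.1 108.5] bulb [-11.2  58.5 226.6] [ 50.3  58.6 226.5] back [ 19.6  31.4 236.5] neck [ 13.2  54.7 136.5] [ 24.7  54.7 136.5]
tool-axes mm [ 20.7  59.7 170.9] yaw -10.18 twist None
```

```bash
python3 -m inch '{"travel":[[10,29,0],[9.2,29.2,0],[0,0,20],[0,0,40],[0,0,40],[0,0,40],[0,0,20],[0,0,10],[0,0,0],[0,0,0]],"twist":[0,0,0,0,0,0,0,0,0,0]}'
python3 -m inch '{"travel":[[0,0,0],[0,0,0],[0,0,0],[0,0,0],[0,0,0],[0,0,0]],"twist":[0,0,0,0,0,0]}' 0 35
python3 -m inch '{"travel":[[0,0,-3],[0,0,-10],[0,0,-30],[0,0,-45],[0,0,-50],[0,0,-45],[0,0,-12],[0,0,0],[0,0,0]],"twist":[0,0,0,0,0,0,0,0,0]}'
python3 - <<'E'
from h import *
to(.5138,.2625,.27,-10.2)
E
```

```text
clock: 33.22
tool_pos: [0.6282, -0.2957, 0.0786]
tcp_rot: [[0.984, -0.178, 0.002], [-0.178, -0.984, -0.001], [0.002, 0.001, -1.0]]
force: [-0.4, -0.3, 0.3]
gripper_width: 0.0513
clock: 33.98
tool_pos: [0.6279, -0.2956, 0.0776]
tcp_rot: [[0.984, -0.178, 0.001], [-0.178, -0.984, -0.0], [0.001, 0.0, -1.0]]
force: [0.3, 0.3, 5.0]
gripper_width: 0.0158
clock: 35.1
tool_pos: [0.6273, -0.2953, 0.27]
tcp_rot: [[0.984, -0.178, -0.002], [-0.178, -0.984, 0.001], [-0.002, -0.001, -1.0]]
force: [0.4, -0.3, -2.2]
gripper_width: 0.0162
tool-axes mm [-210.9 -528.8    0.9] yaw -10.24 twist -0.0
```

```bash
python3 -m inch '{"travel":[[-6,-16,0],[-14,-34,0],[-20,-49,0],[-22,-55,0],[-22,-55,0],[-22,-55,0],[-22,-55,0],[-22,-55,0],[-22,-55,0],[-20,-49,0],[-12,-32,0],[-6,-16,0]],"twist":[0,0,0,0,0,0,0,0,0,0,0,0]}'
python3 -m inch '{"travel":[[0,-2,0],[0,0,0],[0,0,0],[0,0,0]],"twist":[0,0,0,0]}'
python3 - <<'E'
from h import *
to(.5138,.2625,.14,-10.2)
c=snap('wrist','w10'); im=c['frame'][:,:,::-1]
cv2.imwrite('pics/w10b.png',cv2.resize(im[40:340,90:440],None,fx=2,fy=2,interpolation=cv2.INTER_CUBIC))
E
```

```text
clock: 36.6
tool_pos: [0.5132, 0.2613, 0.2713]
tcp_rot: [[0.984, -0.176, -0.001], [-0.176, -0.984, -0.0], [-0.001, 0.0, -1.0]]
force: [-0.7, -0.7, -0.8]
gripper_width: 0.0159
clock: 37.1
tool_pos: [0.5152, 0.2607, 0.2721]
tcp_rot: [[0.984, -0.179, 0.0], [-0.179, -0.984, 0.0], [0.0, -0.0, -1.0]]
force: [0.1, 1.1, -1.4]
gripper_width: 0.016
tool-axes mm [ -1.7  -1.5 132.1] yaw -10.3 twist -0.1
```

View pics/w10b.png

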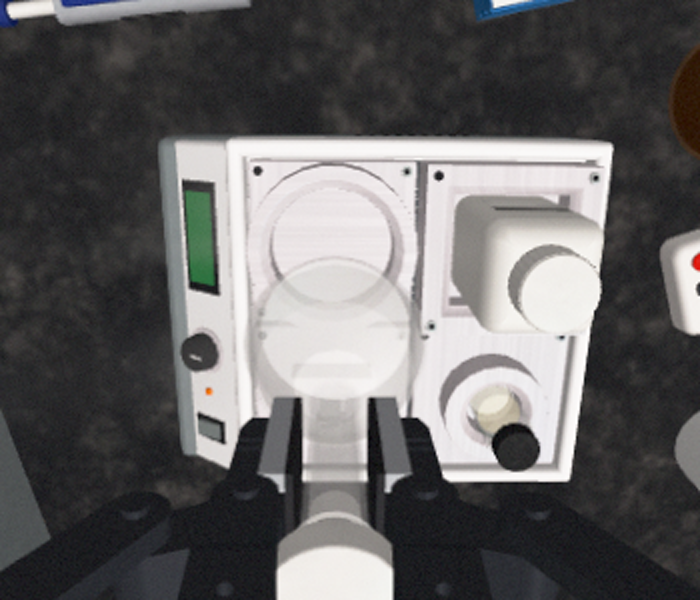

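Run:
```python
from h import *
c=load('w10'); f=lambda X,Y,z:atz(c,90+(X+.5)/2-.5,40+(Y+.5)/2-.5,z)
T=c['tool'][1];t=lambda p:(T.T@(p-c['tool'][0])*1000).round(1)
zb=.2721-.0776
print('bulb',t(f(253,345,zb+.021)),t(f(421,345,zb+.021)),'back',t(f(337,257,zb+.012)))
print('boss l/r/top',t(f(248,250,.084)),t(f(416,250,.084)),t(f(332,163,.084)),'floor',t(f(272,240,.062)),t(f(393,240,.062)),t(f(332,181,.062)))
print('rim',t(f(228,138,.066)),t(f(613,142,.066)))
H=np.array([.5520,.2078]);a=np.radians(-10.2);R=np.array([[np.cos(a),-np.sin(a)],[np.sin(a),np.cos(a)]])
print('H target',t(np.array([*(H+R@[-.0475,.0475]),.084])), t(np.array([*(H+R@[-.105,.105]),.066])),t(np.array([*(H+R@[.105,.105]),.066])))
```

```text
bulb [-28.3  -0.8  56.6] [27.8 -0.7 56.6] back [ -0.2 -28.7  65.6]
boss l/r/top [-46.6  -3.7 188.1] [ 42.1  -3.6 188.1] [ -2.2 -48.8 188.1] floor [-35.9  -4.5 210.1] [ 31.9  -4.4 210.1] [ -2.2 -37.2 210.1]
rim [-57.4 -60.5 206.1] [148.9 -59.2 206.1]
H target [ -1.9  -1.9 188.1] [-59.5 -59.3 206.1] [150.5 -59.7 206.1]
```

```bash
python3 -m inch '{"travel":[[-1,-1.5,5],[-1,-1.5,20],[0,0,35],[0,0,30],[0,0,15],[0,0,8],[0,0,6],[0,0,5],[0,0,3],[0,0,0],[0,0,0]],"twist":[0,0,0,0,0,0,0,0,0,0,0]}'
python3 -m inch '{"travel":[[0,0,1.5],[0,0,1],[0,0,0],[0,0,0]],"twist":[0,0,0,0]}'
```

```text
clock: 38.52
tool_pos: [0.5136, 0.2648, 0.1454]
tcp_rot: [[0.984, -0.178, 0.0], [-0.178, -0.984, 0.0], [0.0, -0.0, -1.0]]
force: [-0.4, -0.7, -1.1]
gripper_width: 0.0156
clock: 39.02
tool_pos: [0.5135, 0.2647, 0.1425]
tcp_rot: [[0.984, -0.178, -0.0], [-0.178, -0.984, -0.0], [-0.0, 0.0, -1.0]]
force: [0.7, -0.9, -1.1]
gripper_width: 0.016
```

```bash
python3 -m inch '{"travel":[[0,0,1.5],[0,0,1],[0,0,0],[0,0,0]],"twist":[0,0,0,0]}'
python3 -m inch '{"travel":[[0,0,0.5],[0,0,0],[0,0,0]],"twist":[0,0,0]}'
```

```text
clock: 39.52
tool_pos: [0.5135, 0.2647, 0.14]
tcp_rot: [[0.984, -0.178, 0.0], [-0.178, -0.984, 0.0], [0.0, -0.0, -1.0]]
force: [-0.0, -0.1, -1.8]
gripper_width: 0.0163
clock: 39.9
tool_pos: [0.5135, 0.2648, 0.1396]
tcp_rot: [[0.984, -0.178, 0.0], [-0.178, -0.984, 0.0], [0.0, -0.0, -1.0]]
force: [0.4, -0.0, 0.0]
gripper_width: 0.0159
```

```bash
python3 -m inch '{"travel":[[0,0,0.6],[0,0,0],[0,0,0]],"twist":[0,0,0]}'
```

```text
clock: 40.28
tool_pos: [0.5137, 0.2648, 0.1396]
tcp_rot: [[0.984, -0.178, 0.001], [-0.178, -0.984, 0.0], [0.001, -0.0, -1.0]]
force: [-0.1, -0.5, 4.8]
gripper_width: 0.0158
```

```bash
python3 -m inch '{"travel":[[0,0,0],[0,0,0],[0,0,0],[0,0,-10],[0,0,-30],[0,0,-40],[0,0,-40],[0,0,-40],[0,0,-30],[20,40,0],[20,40,0],[0,0,0]],"twist":[0,0,0,0,0,0,0,0,0,0,0,0]}' 0.5
python3 - <<'E'
from h import *
c=snap('wrist','w11'); im=c['frame'][:,:,::-1]; print(c['tool'][0])
cv2.imwrite('pics/w11b.png',cv2.resize(im[20:320,110:460],None,fx=2,fy=2,interpolation=cv2.INTER_CUBIC))
t=snap('top','t9'); s=snap('scene','s9')
a=cv2.resize(t['frame'][145:270,110:225,::-1],(400,435),interpolation=cv2.INTER_CUBIC); b=cv2.resize(s['frame'][120:220,125:255,::-1],(400,308),interpolation=cv2.INTER_CUBIC)
b=cv2.copyMakeBorder(b,0,127,0,0,cv2.BORDER_CONSTANT); cv2.imwrite('pics/fin.png',np.hstack([a,b]))
E
```

```text
clock: 41.78
tool_pos: [0.5391, 0.1768, 0.3297]
tcp_rot: [[0.984, -0.181, 0.001], [-0.181, -0.984, -0.0], [0.001, 0.0, -1.0]]
force: [-0.3, -0.1, 0.3]
gripper_width: 0.0426
[0.53911812 0.17677931 0.32972991]
```

View pics/w11b.png

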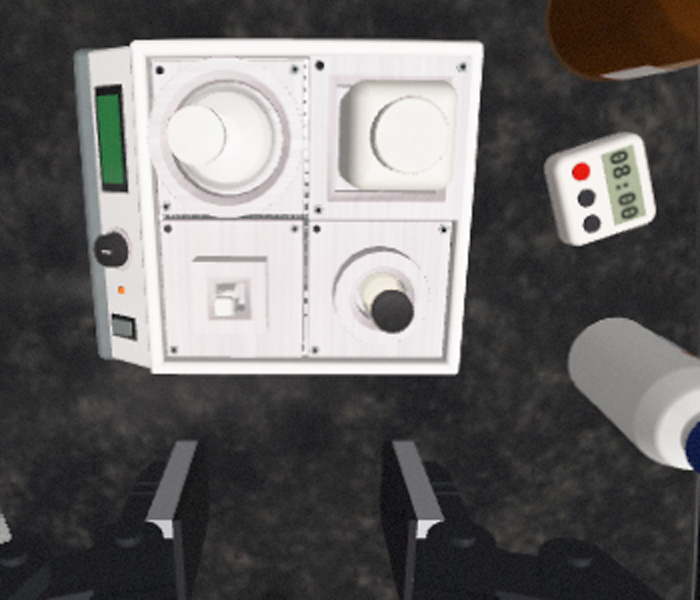

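View pics/fin.png

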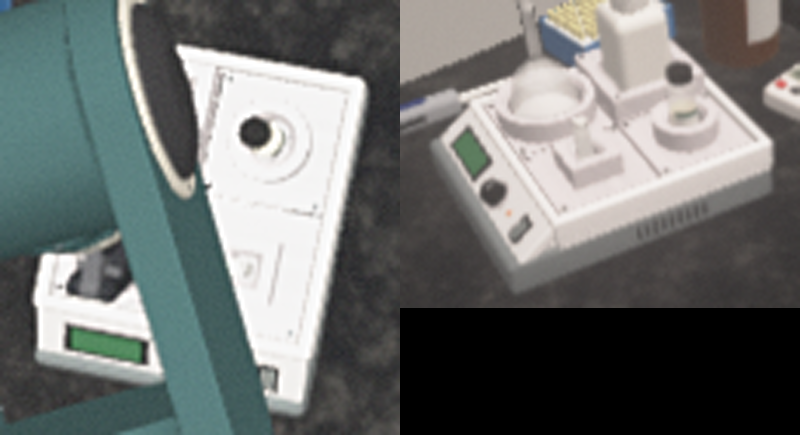

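All four vessels appear seated. I'll check the heights and axes numerically before handing in.

Run:
```python
from h import *
c=load('w11'); U=lambda X,Y:(110+(X+.5)/2-.5,20+(Y+.5)/2-.5)
for n,X,Y,z,w in [('vial',392,311,.130,(.5898,.1528)),('cuv',223,308,.113,(.496,.1700)),('flask',196,135,.200,(.5138,.2635)),('bottle',411,135,.165,(.6073,.2463))]:
    u,v=U(X,Y); p=atz(c,u,v,z); print(n,'top z by depth',pd(c,u,v)[2].round(4),'want',z,'axis off mm',((p[:2]-w)*1000).round(1))
t=load('t9'); print('beaker base', pd(load('top0'),329,138).round(3), pd(t,329,138).round(3), observe()['clock'])
```

```text
vial top z by depth 0.131 want 0.13 axis off mm [-0.4  3.7]
cuv top z by depth 0.1128 want 0.113 axis off mm [-0.7  1.2]
flask top z by depth 0.1999 want 0.2 axis off mm [-0.3  0.7]
bottle top z by depth 0.1651 want 0.165 axis off mm [-1.4  1.4]
beaker base [ 0.728 -0.219 -0.001] [ 0.727 -0.219  0.002] 41.925
```

```bash
python3 -c "
from workcell import *
print(finish_job())"
```

```text
the job is handed in; nothing more can be done
None
```

I set the cuvette, vial, bottle and flask down into their own wells. Each time I lowered until the wrist felt 4–6 N of contact, then let go and backed off. I handed the job in at about 42 s; no verdict is reported.

- **Heights:** in the last check, the measured top of each vessel was within 1 mm of where it should be when seated on the well floor.
- **Position:** the tops of the cuvette, flask and bottle were within 2 mm of their well axes.
- **Least certain:** the vial's top read 3.7 mm off axis in y, more than its 2.5 mm of play in the well. That is either pick error or a slight lean; I did not look again, since both are well inside the limits.
- **Beaker:** a depth reading at its spot matched the one from the start, so it had not moved.

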